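# Tilt the long spatula out of the pedal-flap utensil tray

### The job

Press the pedal of the covered utensil tray right down, so that its flap swings open, then take out the wooden spatula, which is longer than the hatch: work it out at a slant. Finish while holding the whole spatula still in the gripper, clear of the tray and all of it well above the tray's top, and leave the pepper mill, the honey jar and the shaker where they stand.

Things in the scene. Friction and masses are not known exactly. Their poses are not given: they have to be found in the camera images.
- tray: Low white plastic tray with a fixed cover and a hatch, fixed to the worktop; outside 170 (x) x 350 (y) x 89 mm high. Origin: centre of the underside; z up, y along it, pedal at its -y end. Inside 160 x 340 mm, inner floor 30 mm above the origin, underside of the 4 mm cover 85 mm above it. The cover reaches 100 mm over the inside from the +y end wall, but only 40 mm from the -y end wall.
- hatch (a point): Centre of the hatch, level with the cover's top. Hatch: x -72 to 72, y -130 to +70 mm in the tray's frame. A long thing comes out -y end first: slide it towards +y till that end is free of the short cover, raise that end to a slant of 12 to 22 degrees, and draw it out along its own length between the edges of the two covers.
- pedal (a joint): Pedal angle in rad: 0 up, 0.36 at its lower stop. It turns about the tray's x axis, 182 mm towards -y from the tray's origin and 42 mm above its underside. Pressing needs up to about 10 N on the pad; from about 0.21 on, the weight of the opening flap carries it down, and it then stays down by itself.
- pedal_pad (a point): Press point on top of the grey ribbed pedal (plate 60 mm wide in x, 68 mm long in y, reaching 79 mm out from its hinge), 55 mm from the hinge. About 56 mm above the worktop when up, 36 mm at the stop; it goes down nearly straight.
- flap (a joint): Grey flap over the hatch, 166 x 216 x 5 mm, geared 9 to 1 to the pedal: 0 shut, 3.24 rad open, when it has folded right over and lies behind the tray, below the level of the cover. Its hinge is along the tray's +x top edge.
- spatula: Plain wooden slotted spatula, 275 mm long, about 90 g, lying flat on the tray's inner floor, nearly along it. Origin: centre of its underside; z up, y along it: handle end at y = +137.5 mm (under the long cover), blade end at y = -137.5 mm (under the short cover). Handle 18 mm wide (x) and 16 mm thick from y = -62 to +137 mm; blade 57 mm wide and 6 mm thick from y = -68 to -137.5 mm.
- spatula_grip (a point): A good place to grip, across the handle's 18 mm width: on the handle 25 mm from the spatula's middle towards the blade, near its centre of mass, 8 mm above its underside.
- handle_end (a point): Middle of the spatula's handle end.
- blade_end (a point): Middle of the spatula's blade end.
- pepper_mill: Wooden pepper mill, 58 mm across, 130 mm high, standing left of the tray; origin under its centre. Bystander.
- honey_jar: Honey jar with a dark lid, 64 mm across, 99 mm high, standing left of the tray; origin under its centre. Bystander.
- shaker: Small light shaker, 31 mm across, 42 mm high, standing right of the tray beyond the pedal; origin under its centre. Bystander.

How it is judged:
On the way:
1. the gripper presses the pedal down to its stop (value of joint pedal above 0.33 rad and distance between the grasp point and pedal_pad below 0.07 m), for 0.1 s.
At the end, for the whole second after the job is handed in: Both ends of the spatula are more than 115 mm above the worktop (26 mm above the tray's top), the fingers grip it with more than 1 N, it does not touch the tray (under 0.2 N) and it is still (under 0.05 m/s) (height (world z) of each of handle_end, blade_end above 0.115 m and contact force between spatula and the fingers above 1 N and contact force between spatula and tray below 0.2 N and linear speed of spatula below 0.05 m/s); the arm keeps its last pose, push and grip.
It fails at once if the pepper mill is moved more than 30 mm (distance of pepper_mill from where it was at the start of the episode above 0.03 m).
It fails at once if the honey jar is moved more than 30 mm (distance of honey_jar from where it was at the start of the episode above 0.03 m).
It fails at once if the shaker is moved more than 30 mm (distance of shaker from where it was at the start of the episode above 0.03 m).
It also fails if it takes over 58 s, if anything falls off the work surface, if the arm or the gripper's body presses on something with over 40 N, if the wrist force passes 120 N, or if a joint passes its speed limit or range.

### The arm

A 6-joint arm with a two-finger parallel gripper is mounted at the origin on a cart in front of the work surface, level with it; the furniture and walls round the work are solid. World frame = base frame: x ahead of the robot, y to its left, z up, the work surface at z = 0. Lengths are in m, angles in rad, forces in N, time in s.
With the tool pointing down it reaches from about 0.275 to 0.75 m from the base axis. Payload 10.2 kg.
Tool frame: the origin (TCP) lies midway between the tips of the shut fingers; the grasp point (between the pads) lies 19 mm behind it (env.hold_point_z is the distance from the TCP to the grasp point, in m); z points along the fingers, y is the line along which they close (so a half turn about z gives the same grasp; the last joint's range is limited). The gripper opens to 85 mm and grips with 20 to 120 N. Pads are 22 mm wide; open, the fingers measure 114 mm over their backs; the gripper's body (76 mm by 85 mm) begins 54 mm behind the grasp point. The pads swing forward as they close: fully open they stand 13 mm farther back than shut.
Start: joints at [0.908, 0.313, 1.498, -0, 1.331, -0.223], TCP at [0.224, 0.475, 0.231] pointing down, gripper open.
Joint ranges: [-2.94, 2.94], [-0.97, 2.17], [0.19, 2.56], [-1.23, 4.37], [0.02, 3.11], [-2.88, 2.88]. Speed limits (rad/s): [2.39, 2.39, 3.01, 3.14, 3.14, 3.14].

### API

Orientations are given as a unit quaternion [x, y, z, w].
In Python, from bench import env, kinematics, monitor, eyes, job gives the robot as it stands. The module is installed in compiled form; this text tells all that it offers. Calls block until the motion is done:
- env.reach(position, orientation): joint-space move of the TCP to a pose.
- env.movel(position, velocity=0.15, frame=None, guard=None): straight line of the TCP; frame=None keeps the orientation; velocity is the mean speed in m/s. With guard (N) it stops when the force on the tool has changed by that much, and returns True; else False.
- env.set_joints(angles): joint-space move.
- env.release() and env.close_gripper(effort=None): open the fingers fully, or close them until they stop; effort is the grip in N (None keeps the last).
- env.hold(seconds).
- kinematics.ik(position, orientation): joint angles nearest the present ones, or None.
- monitor.sense(): the state.
- eyes.grab_frame(name): name is "scene" or "top" or "wrist"; returns a dict with "frame" (420x560x3 uint8, red, green, blue), "mtx" (3x3 intrinsics, pixels), "view" (4x4, takes a point from world to camera coordinates). Camera axes: x right, y down, z forward; pixel columns grow to the right and rows downward; lengths in m; the calibration is good to about 2 mm. A picture is of the moment at which its call begins. There is no depth.
A pose or a line that the arm cannot do raises env.MotionError and nothing moves.
- job.hand_in(): hands the job in; it is judged then, once.
The state is a dict: "clock": time; "joints": joint angles; "qvel": joint speeds; "joint_efforts": joint torques, N m; "position": TCP position; "ee_rot": TCP orientation; "contact_force": force on the tool from outside, world axes, zero at the start; "ft_torque": the same for the moment, N m; "finger_gap": opening from 0.0 (shut) to 1.0 (fully open); "gripper_force": force on a finger pad.
Only numpy, scipy, OpenCV 4.12 (cv2) and the standard library are available. Lean on these libraries where they do the work, as an engineer would, in place of code of your own. Each camera call takes 0.05 s, during which the arm holds its last target. There are 200 camera calls.

## Working session

There is one attempt and no reset: what is moved stays moved. The work goes in short steps, each a Python script; the robot and the scene stay as the last script left them, time stands still between calls to the robot, and variables do not carry over. Pictures are saved under pics/ and viewed, at most 10 in all, crops included, and the job is handed in when it is done.

```bash
mkdir -p pics; python3 - <<'E'
from bench import env, monitor, eyes
import cv2, numpy as np
for n in ("scene","top"):
    f=eyes.grab_frame(n); cv2.imwrite(f"pics/{n}0.png",f["frame"][...,::-1]); np.savez(f"pics/{n}0.npz",**f)
    print(n,f["mtx"].round(1).tolist(),f["view"].round(4).tolist())
s=monitor.sense();print(s["clock"],s["position"],s["ee_rot"],env.hold_point_z)
E
```

```text
scene [[391.7, 0.0, 270.3], [0.0, 391.7, 206.5], [0.0, 0.0, 1.0]] [[0.7896, -0.6135, -0.0122, -0.3641], [-0.4023, -0.5025, -0.7652, 0.3341], [0.4633, 0.6092, -0.6436, 0.8554], [0.0, 0.0, 0.0, 1.0]]
top [[450.3, 0.0, 270.7], [0.0, 450.3, 206.3], [0.0, 0.0, 1.0]] [[0.0128, -0.9999, -0.0063, 0.0658], [-0.9868, -0.0116, -0.1618, 0.5335], [0.1617, 0.0083, -0.9868, 1.2177], [0.0, 0.0, 0.0, 1.0]]
0.1 [0.22339452 0.47486111 0.23080358] [ 2.18125971e-01  9.75920461e-01 -5.05973972e-04 -2.43682667e-04] 0.0187
```

View pics/top0.png

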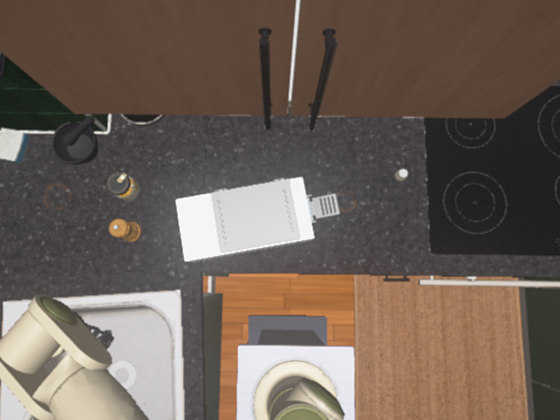

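View pics/scene0.png

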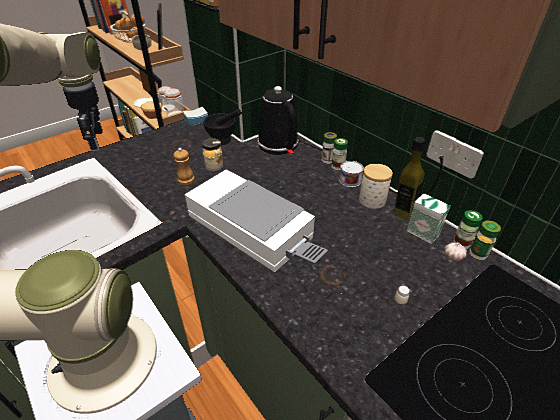

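The top view shows the tray with corners near (177,197), (302,178), (313,238) and (187,261), and the pedal at (325,206). The mill is at (120,229), the jar at (122,184) and the shaker at (402,174).

```bash
cat > h.py <<'E'
import numpy as np, cv2
from scipy.spatial.transform import Rotation as R
def ray(f,uv):
    V=f["view"];d=V[:3,:3].T@np.linalg.inv(f["mtx"])@[uv[0],uv[1],1.];return -V[:3,:3].T@V[:3,3],d
def onplane(f,uv,z):
    c,d=ray(f,uv);return c+d*(z-c[2])/d[2]
def project(f,p):
    q=f["view"][:3,:3]@p+f["view"][:3,3];q=f["mtx"]@q;return q[:2]/q[2]
E
python3 - <<'E'
from h import *
f=dict(np.load("pics/top0.npz"));im=f["frame"]
hsv=cv2.cvtColor(im,cv2.COLOR_RGB2HSV)
m=((hsv[...,2]>150)&(hsv[...,1]<40)).astype(np.uint8)*255
roi=np.zeros_like(m);roi[165:275,165:350]=255
m=cv2.morphologyEx(m&roi,cv2.MORPH_OPEN,np.ones((5,5)))
c=max(cv2.findContours(m,cv2.RETR_EXTERNAL,cv2.CHAIN_APPROX_NONE)[0],key=cv2.contourArea)
P=np.array([onplane(f,p[0],.089)[:2] for p in c],np.float32)
r=cv2.minAreaRect(P);print(r, cv2.boundingRect(c))
big=cv2.resize(im[160:280,160:360],None,fx=4,fy=4,interpolation=cv2.INTER_CUBIC)
cv2.polylines(big,[((c-[160,160])*4+2).astype(np.int32)],True,(255,0,0),1)
b=cv2.boxPoints(r);q=np.array([project(f,np.r_[x,.089]) for x in b]);print(b,q)
cv2.polylines(big,[((q-160)*4+2).astype(np.int32)],True,(0,255,0),1)
cv2.imwrite("pics/tray.png",big[...,::-1])
for n,uv,z in (("ped",(326,206),.056),("shaker",(402,174),.042),("mill",(119,228),.12),("jar",(120,183),.099),("cab front low?",(267,128),.5)):print(n,onplane(f,uv,z))
E
```

```text
((0.49688437581062317, 0.12806293368339539), (0.17833927273750305, 0.38604453206062317), 10.91845703125) (176, 177, 146, 85)
[[ 0.37276822  0.3007013 ]
 [ 0.4458896  -0.07835498]
 [ 0.6210005  -0.04457542]
 [ 0.54787916  0.33448085]] [[183.63531484 262.11494591]
 [326.67876472 236.32023311]
 [313.83400807 172.21956367]
 [174.04826715 196.95401861]]
ped [ 0.5333447  -0.08094813  0.056     ]
shaker [ 0.63009994 -0.2983541   0.042     ]
mill [0.45804148 0.46761697 0.12      ]
jar [0.58271278 0.48045311 0.099     ]
cab front low? [0.60273791 0.07718767 0.5       ]
```

View pics/tray.png

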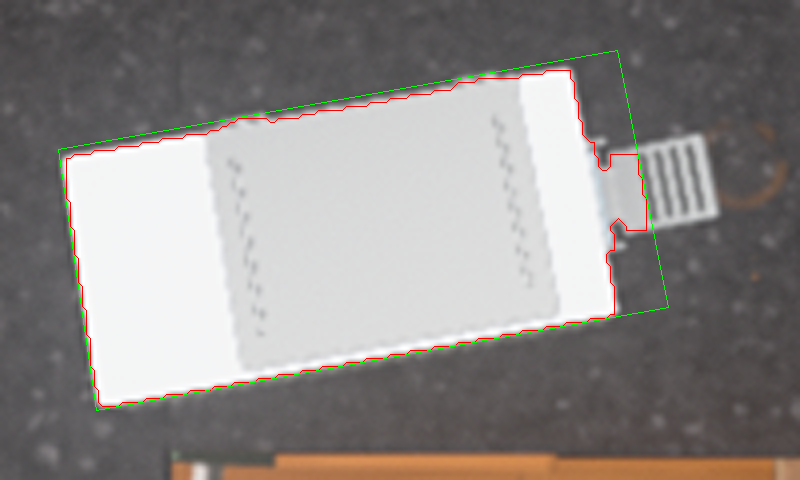

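The crop shows the tray outlined well apart from the pedal. The far corners, (67,157) and (571,70) in the crop, lie on the top rim.

```bash
python3 - <<'E'
from h import *
f=dict(np.load("pics/top0.npz"))
k=np.array([(67,157),(571,70),(615,315),(99,405)])/4+160-.4
a,b,c,d=[onplane(f,q,.089)[:2] for q in k]
print(a,b,c,d,np.linalg.norm(a-b),np.linalg.norm(c-d),np.linalg.norm(a-d),np.linalg.norm(b-c))
y=(a-b)+(d-c);y/=np.linalg.norm(y);x=np.array([y[1],-y[0]])
yaw=np.arctan2(-y[0],y[1]);print("yaw",yaw,(a+b)/2-.085*x,(c+d)/2+.085*x)
s=dict(np.load("pics/scene0.npz"))
for C in ((a+b)/2-.085*x,):
  for sx,sy in((-1,-1),(-1,1),(1,1),(1,-1)):
    p=np.r_[C+sx*.085*x+sy*.175*y,.089];print(project(f,p),project(s,p))
  p=C-y*.237;print("pad",p,project(f,np.r_[p,.056]),project(s,np.r_[p,.056]))
  e=C-y*.261;print("pedal tip",project(f,np.r_[e,.06]))
E
```

```text
[0.54272959 0.32798575] [ 0.60698935 -0.01324256] [ 0.44002948 -0.04280376] [0.37611951 0.29895227] 0.3472262608224195 0.3476804105397385 0.16912085011707947 0.1695566607086903
yaw 0.18550375238253233 [0.49131777 0.14169405] [0.49161619 0.1437518 ]
[314.54237634 238.35561918] [274.52080139 251.53966964]
[184.69320921 261.09022855] [184.90169981 194.6405121 ]
[175.83792912 198.89765762] [226.80318738 169.55533257]
[302.85762863 177.05285714] [315.37399632 217.11478798]
pad [ 0.53503045 -0.09123985] [329.71175161 205.44318125] [314.30601392 253.65078803]
pedal tip [338.41739297 203.72587894]
```

```bash
cat >> h.py <<'E'
C=np.array([.4915,.1427]);yaw=.1855
TX=np.array([np.cos(yaw),np.sin(yaw),0]);TY=np.array([-np.sin(yaw),np.cos(yaw),0]);TZ=np.array([0,0,1.])
def W(x,y,z): return np.r_[C,0]+x*TX+y*TY+z*TZ
def quat(zdir,ydir):
    z=np.array(zdir)/np.linalg.norm(zdir);y=ydir-np.dot(ydir,z)*z;y/=np.linalg.norm(y)
    return R.from_matrix(np.c_[np.cross(y,z),y,z]).as_quat()
E
python3 - <<'E'
from h import *
from bench import env,kinematics,monitor,eyes
for s in(1,-1):
    for p in (W(0,-.237,.2),W(0,0,.06)): print(s,kinematics.ik(p,quat([0,0,-1],s*TX)))
js=[kinematics.ik(W(0,-.237,.2),quat([0,0,-1],s*TX)) for s in(1,-1)]
q0=monitor.sense()["joints"];s=[1,-1][int(np.argmin([np.abs(np.array(j)-q0).max() if j is not None else 99 for j in js]))]
q=quat([0,0,-1],s*TX);print("s",s)
env.close_gripper(40);env.reach(W(0,-.237,.2),q)
env.movel(W(0,-.237,.075),.15)
g=env.movel(W(0,-.237,.033),.05,guard=28);st=monitor.sense();print(g,st["position"],st["contact_force"],st["clock"])
env.hold(.6)
f=eyes.grab_frame("top");cv2.imwrite("pics/p1.png",f["frame"][100:300,120:380,::-1].repeat(3,0).repeat(3,1)[:600,:780])
print(monitor.sense()["contact_force"])
E
```

```text
1 [-3.82972056e-01  3.77192874e-01  1.49175443e+00 -4.44089210e-16
  1.27264535e+00 -5.68472056e-01]
1 [ 5.33256869e-02  4.90937833e-01  1.73483220e+00 -4.44089210e-16
  9.15822619e-01 -1.32174313e-01]
-1 [-3.82972056e-01  3.77192874e-01  1.49175443e+00 -4.44089210e-16
  1.27264535e+00  2.57312060e+00]
-1 None
s 1
True [ 0.53582711 -0.09105484  0.03558726] [-3.66929318 -0.21920638 10.73201662] 4.95
[-4.54245918 -0.11534579 10.82313989]
```

View pics/p1.png

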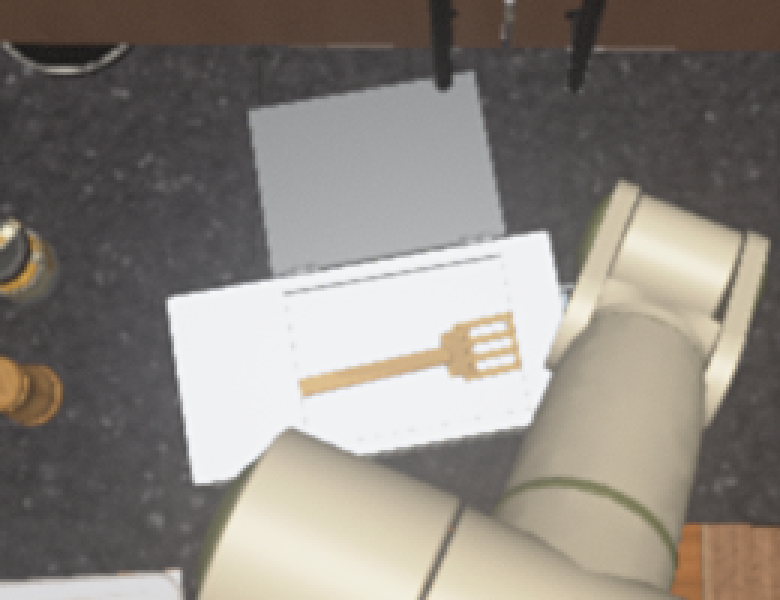

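The flap is fully open. The spatula shows from about (300,387) to (520,345) in the crop, blade to the right. Next I back off and measure it.

```bash
python3 - <<'E'
from h import *
from bench import env,kinematics,monitor,eyes
env.movel(W(0,-.237,.22),.2)
env.release()
# view pose: wrist above the hatch
env.reach(W(0,-.06,.30),quat([0,0,-1],TX))
for n in("wrist",):
    f=eyes.grab_frame(n);np.savez(f"pics/{n}1.npz",**f);cv2.imwrite(f"pics/{n}1.png",f["frame"][...,::-1])
def seg(f,name):
    hsv=cv2.cvtColor(f["frame"],cv2.COLOR_RGB2HSV)
    m=((hsv[...,0]>8)&(hsv[...,0]<25)&(hsv[...,1]>90)&(hsv[...,2]>90)).astype(np.uint8)
    v,u=np.nonzero(m)
    P=np.array([onplane(f,p,.046) for p in zip(u,v)])-np.r_[C,0];l=np.c_[P@TX,P@TY]
    l=l[(abs(l[:,0])<.078)&(l[:,1]<.08)&(l[:,1]>-.14)]
    print(name,len(l))
    for y in np.arange(-.14,.09,.01):
        k=l[(l[:,1]>=y)&(l[:,1]<y+.01),0]
        if len(k):print(round(y,3),len(k),k.min().round(4),k.max().round(4),k.mean().round(4))
seg(f,"wrist")
print(monitor.sense()["clock"],monitor.sense()["contact_force"])
E
```

```text
wrist 353
-0.12 5 -0.0072 0.0243 0.0117
-0.11 1 0.0085 0.0085 0.0085
-0.1 1 -0.0082 -0.0082 -0.0082
-0.06 2 0.0017 0.0017 0.0017
-0.05 2 0.0017 0.0017 0.0017
-0.04 2 0.0006 0.0006 0.0006
-0.02 1 0.0006 0.0006 0.0006
0.0 2 -0.0139 -0.0129 -0.0134
0.01 6 -0.0139 -0.0015 -0.0118
0.02 15 -0.0148 -0.0015 -0.0112
0.03 25 -0.0157 -0.0025 -0.0109
0.04 47 -0.0165 -0.0025 -0.0078
0.05 62 -0.0165 -0.0035 -0.0091
0.06 98 -0.0174 -0.0035 -0.0101
0.07 84 -0.0182 -0.0045 -0.011
8.3083 [-0.6170433   0.42102208 -0.48838107]
```

View pics/wrist1.png

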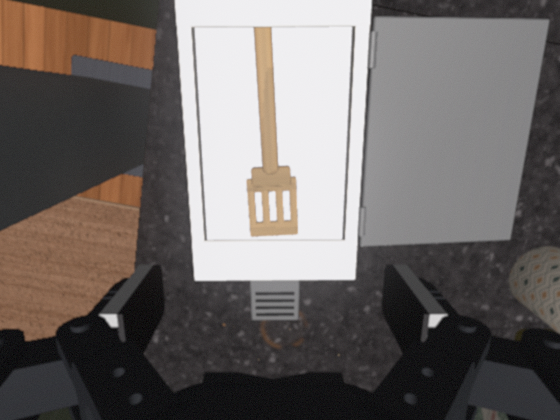

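The wrist view shows the whole hatch. The handle enters at (263,28), the neck is at (270,168) and the blade end is near (272,236).

```bash
python3 - <<'E'
from h import *
f=dict(np.load("pics/wrist1.npz"))
print("cam",ray(f,(0,0))[0]-np.r_[C,0])
hsv=cv2.cvtColor(f["frame"],cv2.COLOR_RGB2HSV)
m=((hsv[...,0]>8)&(hsv[...,0]<28)&(hsv[...,1]>50)).astype(np.uint8)
roi=np.zeros_like(m);roi[30:240,205:345]=1;m&=roi
def loc(u,v,z):
    p=onplane(f,(u,v),z)-np.r_[C,0];return (p@TX).round(4),(p@TY).round(4)
for v in range(30,240,8):
    u=np.nonzero(m[v])[0]
    if len(u):
        z=.046 if v<170 else .036
        a,b=loc(u[0],v,z),loc(u[-1]+1,v,z);print(v,u[0],u[-1],a,b,"mid",((a[0]+b[0])/2).round(4),"w",round(b[0]-a[0],4))
v=np.nonzero(m.any(1))[0];print("last row",v[-1],loc(272,v[-1]+1,.036))
w=m.sum(1);print("rows",[(i,int(w[i])) for i in range(155,192,2)])
for uv in((194,27),(352,27),(344,240),(205,240)):print(loc(*uv,.087))
E
```

```text
cam [-0.00145242  0.00636763  0.44069143]
30 254 270 (np.float64(-0.0192), np.float64(0.0749)) (np.float64(-0.0025), np.float64(0.0749)) mid -0.0108 w 0.0167
38 255 270 (np.float64(-0.0183), np.float64(0.0677)) (np.float64(-0.0025), np.float64(0.0677)) mid -0.0104 w 0.0158
46 256 271 (np.float64(-0.0174), np.float64(0.0604)) (np.float64(-0.0015), np.float64(0.0604)) mid -0.0094 w 0.0159
54 256 271 (np.float64(-0.0175), np.float64(0.053)) (np.float64(-0.0015), np.float64(0.053)) mid -0.0095 w 0.016
62 257 272 (np.float64(-0.0166), np.float64(0.0455)) (np.float64(-0.0005), np.float64(0.0455)) mid -0.0086 w 0.0161
70 257 272 (np.float64(-0.0167), np.float64(0.038)) (np.float64(-0.0005), np.float64(0.038)) mid -0.0086 w 0.0162
78 257 272 (np.float64(-0.0168), np.float64(0.0303)) (np.float64(-0.0005), np.float64(0.0303)) mid -0.0086 w 0.0163
86 258 273 (np.float64(-0.0158), np.float64(0.0226)) (np.float64(0.0005), np.float64(0.0226)) mid -0.0076 w 0.0163
94 259 273 (np.float64(-0.0149), np.float64(0.0148)) (np.float64(0.0005), np.float64(0.0148)) mid -0.0072 w 0.0154
102 259 274 (np.float
[... 1705 characters left out ...]
1169)) mid -0.0005 w 0.0551
222 250 296 (np.float64(-0.0271), np.float64(-0.1267)) (np.float64(0.0273), np.float64(-0.1266)) mid 0.0001 w 0.0544
230 251 297 (np.float64(-0.0261), np.float64(-0.1364)) (np.float64(0.0286), np.float64(-0.1364)) mid 0.0012 w 0.0547
last row 235 (np.float64(-0.0016), np.float64(-0.1438))
rows [(155, 15), (157, 14), (159, 14), (161, 14), (163, 15), (165, 15), (167, 27), (169, 38), (171, 38), (173, 38), (175, 38), (177, 43), (179, 46), (181, 49), (183, 49), (185, 49), (187, 49), (189, 48), (191, 33)]
(np.float64(-0.0699), np.float64(0.0702))
(np.float64(0.0688), np.float64(0.0702))
(np.float64(0.0723), np.float64(-0.1292))
(np.float64(-0.0701), np.float64(-0.1293))
```

```bash
cat >> h.py <<'E'
a=.056;SY=-np.sin(a)*TX+np.cos(a)*TY;SX=np.cos(a)*TX+np.sin(a)*TY
G0=W(-.0048,-.0315,.038)   # handle centre at the grip
def pose(G,th):
    d=-(np.cos(th)*TZ+np.sin(th)*SY);return G+.006*d,quat(d,SX)
TH=np.deg2rad(16);out=-np.cos(TH)*SY+np.sin(TH)*TZ
Gl=G0+.008*TZ; Gs=Gl+.028*SY
def Gr(th): return Gs+(.1625*np.sin(th)+.002)*TZ
Go=Gr(TH)+.115*out; Gf=Go+.17*TZ
E
python3 - <<'E'
from h import *
from bench import env,kinematics,monitor,eyes
for G,t in((G0+.12*TZ,0),(G0,0),(Gs,0),(Gr(TH),TH),(Go,TH),(Gf,TH)):
    j=kinematics.ik(*pose(G,t));assert j is not None;print(np.round(j,2))
p,q=pose(G0+.12*TZ,0);env.reach(p,q)
g=env.movel(pose(G0,0)[0],.1,guard=15);s=monitor.sense();print("down",g,s["position"],s["contact_force"])
if not g:
    env.close_gripper(60);s=monitor.sense();print("closed",s["finger_gap"],s["gripper_force"],s["contact_force"],s["clock"])
    g=env.movel(pose(Gl,0)[0],.05,guard=15);s=monitor.sense();print("lift",g,s["contact_force"],s["finger_gap"])
    f=eyes.grab_frame("wrist");cv2.imwrite("pics/w2.png",f["frame"][...,::-1])
E
```

```text
[-0.01  0.35  1.67 -0.    1.12 -0.25]
[-0.01  0.53  1.77 -0.    0.84 -0.25]
[ 0.04  0.51  1.77 -0.    0.86 -0.2 ]
[ 0.18  0.46  1.72 -0.34  0.97  0.14]
[-0.04  0.41  1.71 -0.33  0.97 -0.1 ]
[-0.04  0.24  1.47 -0.27  1.36 -0.23]
down False [0.49295588 0.11084125 0.03240338] [-0.21112703  0.73547464  1.64864832]
closed 0.19422715887088968 60.09521305561066 [-1.18746657e+00  1.68503998e-04  3.15370779e+00] 10.9417
lift False [-0.05733197  0.06164622 -0.49042398] 0.19063872853877134
```

View pics/w2.png

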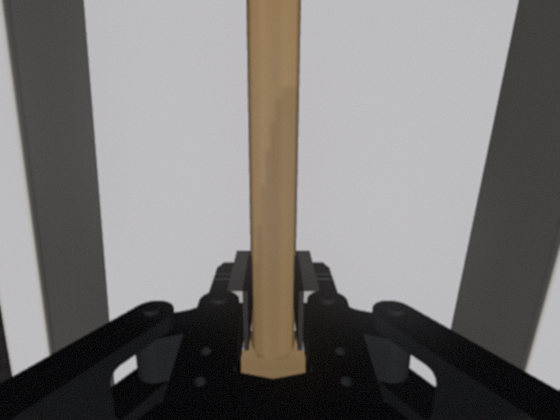

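The handle is gripped squarely between the pads at (272,300), with its neck at (272,360). Now I slide, tilt and draw it out, with guards.

```bash
python3 - <<'E'
from h import *
from bench import env,kinematics,monitor,eyes
def rep(n,g):
    s=monitor.sense();print(n,g,s["contact_force"].round(2),s["ft_torque"].round(2),round(s["finger_gap"],3),round(s["clock"],2))
    if g: raise SystemExit
def go(n,G,t,v):
    p,q=pose(G,t);rep(n,env.movel(p,v,frame=q,guard=10))
go("slide",Gs,0,.05)
for t in np.linspace(0,TH,5)[1:]: go("tilt",Gr(t),t,.03)
go("out1",Gr(TH)+.06*out,TH,.06)
go("out2",Go,TH,.06)
go("up",Gf,TH,.1)
env.hold(.5)
f=eyes.grab_frame("scene");cv2.imwrite("pics/s3.png",f["frame"][...,::-1])
E
```

```text
slide False [-0.02 -0.02 -0.03] [ 0.05 -0.   -0.02] 0.192 12.01
tilt False [-0.02  0.46 -0.68] [ 0.05 -0.01 -0.01] 0.197 12.6
tilt False [-0.23  0.64 -0.16] [0.06 0.   0.01] 0.193 13.12
tilt False [ 0.92  0.32 -0.73] [0.08 0.02 0.03] 0.187 13.65
tilt False [ 0.29  0.64 -1.1 ] [0.17 0.03 0.01] 0.193 14.17
out1 False [ 0.69 -0.05 -0.4 ] [ 0.14  0.   -0.01] 0.188 15.32
out2 False [-0.39 -0.58 -1.3 ] [ 0.18  0.04 -0.01] 0.194 16.38
up False [-0.05 -0.22 -0.3 ] [0.09 0.03 0.  ] 0.193 18.23
```

View pics/s3.png

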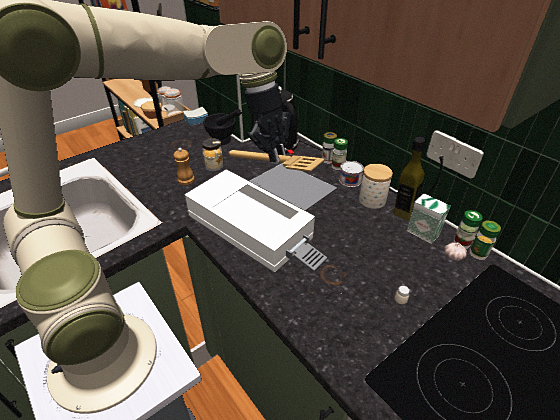

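The spatula is in the gripper well above the tray, handle end at (230,153) and blade end at (325,160). The bystanders have not moved. I'll check those pixels against the expected pose, then hand in.

```bash
python3 - <<'E'
from h import *
from bench import job,monitor
f=dict(np.load("pics/scene0.npz"))
h=Gf-.1625*out;b=Gf+.1125*out
ph,pb=project(f,h),project(f,b);print(ph,pb,h[2],b[2],monitor.sense()["gripper_force"])
if np.linalg.norm(ph-[230,153])<12 and np.linalg.norm(pb-[323,160])<14: print(job.hand_in())
E
```

```text
[230.59438162 153.12313709] [317.52337888 163.08056939] 0.24969829591895493 0.3254985687686297 59.64037835597992
the job is handed in; nothing more can be done
None
```

I handed the job in with the pedal pressed to its stop, the flap open, and the spatula held still in the gripper (ends about 0.25 m and 0.33 m above the worktop). The bystanders look unmoved in the last picture; no verdict came back on hand-in.

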